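Pin the mould and hold the warming box at its set angle

TASK

Stand the two steel core pins in the mould block, each fully home in the bore it fits. Then take the handle of the warming box's sprung cover, lift the cover until it lines up with the set arm at its side, and finish while still holding it there by the handle, so that a colleague can slide the mould in. Leave the set arm and everything else on the bench where they are.

Things in the scene. Friction and masses are not known exactly. Their poses are not given: they have to be found in the camera images.
- thick_mid (a point): Centre, half-way up, of the thick core pin: plain steel cylinder 28 mm in diameter and 80 mm tall (130 g nominal), standing loose and upright on the bench; z along its axis
- slim_mid (a point): Centre, half-way up, of the slim core pin: plain steel cylinder 18 mm in diameter and 80 mm tall (60 g nominal), standing loose and upright on the bench; z along its axis
- mould: Aluminium mould block, fixed to the bench, 80 mm (x) by 120 mm (y) by 45 mm tall, with two blind, lightly chamfered round bores in its top, 35 mm deep and 60 mm apart along its y; origin at the centre of its underside. A pin fully home has its centre 50 mm above the bench and stands 45 mm out of the block
- mould_hole0 (a point): Centre of the mouth of the wide bore (32 mm in diameter, for the thick pin), at the block's top face, 45 mm above the bench; on the block's +y half
- mould_hole1 (a point): Centre of the mouth of the narrow bore (22 mm in diameter, for the slim pin), at the block's top face, 45 mm above the bench; on the block's -y half
- warmer: Warming box, fixed to the bench: grey painted box 200 mm (x) by 240 mm (y) by 100 mm tall, origin at the centre of its underside, its front (a dial and a black panel) facing its own -x; its aluminium cover is hinged along the far (+x) top edge
- lid (a joint): Angle of the aluminium cover (240 mm wide, 10 mm thick, 208 mm long) in rad: 0 shut and level, grows as its front edge rises, stop at 1.3. A spring and its weight (0.35 kg nominal) pull it shut: about 4 to 11 N upward at the handle lifts and holds it; let go, it falls shut
- lid_hinge (a point): Point on the cover's hinge axis, mid-way along it; the axis is the box's y, 101 mm above the bench
- grip: Grip sleeve of the cover's bow handle: black cylinder 14 mm in diameter, 96 mm long, turning freely on its bar (posts 120 mm apart), so a gripper can keep its attitude as the cover swings; origin at its middle, y along it and parallel to the hinge. Its centre is 45 mm above the cover's top face, and with the cover shut 190 mm in front of and 55 mm above the hinge axis
- mark (a joint): Angle of the set arm in rad, on the same scale as lid: the cover is right when lid equals this. The arm is a dark steel strip 157 mm long, 4 mm thick, turning on the hinge line just outside the cover's +y side; stiff in its pivot, it stays where it was set
- mark_tab (a point): Small dark tab (14 x 18 x 8 mm) at the free end of the set arm, pointing outward (+y of the box); 150 mm from the hinge axis
- lid_tab (a point): Small aluminium tab (14 x 16 x 8 mm) on the cover's +y side edge, beside the set arm; 150 mm from the hinge axis, level with mark_tab when the cover is at the set angle
- jar: Closed white jar, 60 mm wide, 85 mm tall, origin under it; leave it alone
- wax: Off-white block 50 x 40 x 30 mm, origin under it; leave it alone
- spatula: Spatula 200 mm long lying flat; leave it alone
- beaker: Glass beaker 80 mm wide, 100 mm tall, origin under it; leave it alone
- can: Can 64 mm wide, 100 mm tall, origin under it; leave it alone
- collar: Dark steel ring 56 mm wide, 14 mm high, origin under it; leave it alone
- brush: Brush 180 mm long lying flat; leave it alone
Things that resemble listed ones, but are neither listed nor needed, are in the scene too. What is shaped like the part that bears thick_mid but blue is not meant.

How it is judged:
On the way:
1. both core pins stand fully home in the bores they fit, the cover still shut (horizontal distance between thick_mid and mould_hole0 below 0.008 m and z of thick_mid in the frame of mould between 0.045 and 0.054 m and angle between each of thick_mid, slim_mid's own z axis and vertical below 0.15 rad and horizontal distance between slim_mid and mould_hole1 below 0.008 m and z of slim_mid in the frame of mould between 0.045 and 0.054 m and value of joint lid below 0.1 rad), for 0.2 s.
At the end, for the whole second after the job is handed in: Both pins still stand in their bores (centre within 8 mm of the bore's axis, within 4 mm of fully home, upright within 0.15 rad); the cover is within 0.07 rad of the set arm's angle and still (under 0.05 rad/s), held by the gripper's fingers on its handle with over 2 N of contact force (horizontal distance between thick_mid and mould_hole0 below 0.008 m and z of thick_mid in the frame of mould between 0.045 and 0.054 m and angle between each of thick_mid, slim_mid's own z axis and vertical below 0.15 rad and horizontal distance between slim_mid and mould_hole1 below 0.008 m and z of slim_mid in the frame of mould between 0.045 and 0.054 m and angle between the x axis of lid_tab and the x axis of mark_tab, either way round below 0.07 rad and velocity of joint lid between -0.05 and 0.05 rad/s and contact force between the fingers and grip above 2 N); the arm keeps its last pose, push and grip.
It fails at once if the set arm is moved (its tab by more than 8 mm) (distance of mark_tab from where it was at the start of the episode above 0.008 m).
It fails at once if another thing on the bench is disturbed (moved more than 25 mm) (distance of any of jar, wax, spatula, beaker, can, collar, brush from where it was at the start of the episode above 0.025 m).
It also fails if it takes over 72 s, if anything falls off the work surface, if the arm or the gripper's body presses on something with over 40 N, if the wrist force passes 120 N, or if a joint passes its speed limit or range.

ROBOT

A 6-joint arm with a two-finger parallel gripper is mounted at the origin on the work surface. World frame = base frame: x ahead of the robot, y to its left, z up, the work surface at z = 0. Lengths are in m, angles in rad, forces in N, time in s.
With the tool pointing down it reaches from about 0.3 to 0.85 m from the base axis. Payload 5.4 kg.
Tool frame: the origin (TCP) lies at the very end of the fingers, on their centre line; the grasp point (between the pads) lies 19 mm behind it; z points along the fingers, y is the line along which they close (so a half turn about z gives the same grasp; the last joint's range is limited). The gripper opens to 85 mm and grips with 20 to 120 N. Pads are 22 mm wide; open, the fingers measure 114 mm over their backs; the gripper's body (76 mm by 85 mm) begins 54 mm behind the grasp point. The pads swing forward as they close: fully open they stand 13 mm farther back than shut.
Start: joints at [-1.387, 0.158, 1.597, -0, 1.386, -0.21], TCP at [0.221, -0.531, 0.231] pointing down, gripper open.
Joint ranges: [-2.91, 2.91], [-0.94, 2.29], [0.18, 2.7], [-1.29, 4.43], [0.17, 2.64], [-3, 3]. Speed limits (rad/s): [2.57, 2.57, 3.14, 3.14, 3.14, 3.14].

INTERFACE

Orientations are given as a unit quaternion [x, y, z, w].
In Python, from bench import read_state, camera, camera_model, hand_in, trace gives the robot as it stands.
- The arm moves only by the tool play_rows, never from a script. Its arguments are lists of equal length, an entry for each row: "claw": the gripper command: -1 is shut, 1 is fully open, values between are in proportion; "slide": the shift along the world's x, y, z in units of 300 mm (1.0 is 300 mm), a list of three; "delta_rot": the turn, a rotation vector about the world's x, y, z in units of pi/2 rad (1.0 is pi/2 rad), a list of three. In form: {"claw": [claw, ...], "slide": [[x, y, z], ...], "delta_rot": [[wx, wy, wz], ...]}. A call has exactly 5 rows; each row is the pose to reach, as a shift and turn from the pose commanded when the call began; what a row does not reach only later rows make up. A row lasts 1/10 s, in which the tool goes at most 50 mm and 8.59 degrees, less where a joint would pass 70% of its speed; a pose out of reach is approached as far as the arm can. A call with a number of a shift or a turn outside -1 to 1 is refused whole. A call with a gripper value outside its range is refused whole. The fingers move at their own pace and stop on an object; "squeeze" is the grip in N (left out, the last holds). Time passes only in rows, so rows that repeat a pose let the fingers close, or fill a call up. It gives the time, the measured TCP pose, the force, the opening and the grip force at its end, in the units of the state.
- read_state(): the state, without advancing time (a new reading comes with each control period).
- camera(name): name is "side" or "top" or "wrist"; returns (picture, depth): 420x560x3 uint8, blue, green, red; 420x560 float32, m along the optical axis (not along the pixel's ray), 0 where there is no reading.
- camera_model(name): a dict with "fov_y" (degrees; the focal length in pixels is half the picture's height over the tangent of half this angle, whatever the lens; pixels are square), "cx", "cy" (the principal point, pixels), "extrinsics" (4x4, takes a point from camera to world coordinates); the wrist camera has in their place "T_tool_cam" (4x4, takes a point from camera to tool coordinates, whose origin is the TCP and whose axes are the flange's). Camera axes: x right, y down, z forward; pixel columns grow to the right and rows downward; lengths in m; the calibration is good to about 2 mm. A picture is of the moment at which its call begins: read the wrist's pose just before it. camera_model takes no time and is no camera call.
- hand_in(): hands the job in; it is judged then, once.
Trained networks look in the newest picture that a camera, given by its name, has taken for a name from the list of things; names that differ only in an ending like _2 or _b are one class to them, and where a whole thing is asked for, a point or a joint stands for the part that bears it (a point fixed in the world has none). Each returns a list of dicts, best first, with "conf" (0 to 1); they miss things now and then, are a little off and sometimes report something else, mostly with a low value. They report only what shows in the picture. A call takes as long as a camera call. They do not tell look-alikes from the thing itself.
- trace(label, camera): "mask" (420x560 bool, what is visible of it) and "pixel" ([column, row] in pixels, amid what is visible of it).
The state is a dict: "t": time; "qpos": joint angles; "dq": joint speeds; "tau": joint torques, N m; "position": TCP position; "eef_rot": TCP orientation; "force": force on the tool from outside, world axes, zero at the start; "wrist_torque": the same for the moment, N m; "finger_gap": opening from 0.0 (shut) to 1.0 (fully open); "grip_force": force on a finger pad.
Only numpy, scipy, OpenCV 4.12 (cv2) and the standard library are available. Lean on these libraries where they do the work, as an engineer would, in place of code of your own. Each camera call takes 0.05 s, during which the arm holds its last target. There are 200 camera calls.

## Working session

There is one attempt and no reset: what is moved stays moved. The work goes in short steps, Python scripts to look and compute and a tool call to move; the robot and the scene stay as the last step left them, time stands still between calls to the robot, and variables do not carry over. Pictures are saved under pics/ and viewed, at most 10 in all, crops included, and the job is handed in when it is done.

Besides the shell and the picture viewer there is one more tool, called after ">>>" as name(argument=value, ...) on one line, values as JSON. play_rows: Moves the arm, as the interface text tells. Shifts and turns lie within -1 to 1; 1 stands for 300 mm of shift or pi/2 rad of turn. Its arguments: {"type":"object","properties":{"claw":{"type":"array"},"slide":{"type":"array"},"delta_rot":{"type":"array"},"squeeze":{"type":"number"}},"required":["claw","slide","delta_rot"]}

```bash
mkdir -p pics; cat > h.py <<'E'
import numpy as np, cv2
from bench import read_state, camera, camera_model, hand_in, trace
from scipy.spatial.transform import Rotation as R
def cam(name):
    s=read_state(); m=camera_model(name); p,d=camera(name)
    f=210/np.tan(np.radians(m['fov_y'])/2)
    if name=='wrist':
        T=np.eye(4);T[:3,:3]=R.from_quat(s['eef_rot']).as_matrix();T[:3,3]=s['position']
        T=T@np.array(m['T_tool_cam'])
    else: T=np.array(m['extrinsics'])
    v,u=np.mgrid[:420,:560]
    P=np.stack([(u-m['cx'])/f*d,(v-m['cy'])/f*d,d],-1)@T[:3,:3].T+T[:3,3]
    P[d==0]=np.nan
    return p,P,T,f
E
python3 - <<'E'
from h import *
ims={}
for n in ['top','side']:
    p,P,T,f=cam(n); cv2.imwrite(f'pics/{n}0.png',p); np.savez(f'{n}0.npz',p=p,P=P,T=T,f=f)
    print(n,T.round(3).tolist(),f)
    for l in ['thick_mid','slim_mid','mould','mould_hole0','mould_hole1','warmer','lid','grip','mark','mark_tab','lid_tab']:
        try:
            for r in trace(l,n)[:4]:
                m=r['mask']; print(l,round(r['conf'],2),np.round(r['pixel']),m.sum(),np.nanmedian(P[m],0).round(3) if m.any() else '', np.nanpercentile(P[m],[3,97],axis=0).round(3).tolist() if m.any() else '')
        except Exception as e: print(l,e)
E
```

```text
top [[0.02, -0.997, 0.069, 0.469], [-1.0, -0.02, -0.003, 0.056], [0.004, -0.068, -0.998, 1.545], [0.0, 0.0, 0.0, 1.0]] 457.11346047996585
thick_mid 0.53 [328. 181.] 80 [ 0.664 -0.121  0.077] [[0.654, -0.134, 0.019], [0.678, -0.111, 0.085]]
thick_mid 0.41 [348. 207.] 78 [ 0.593 -0.172  0.076] [[0.582, -0.187, 0.005], [0.606, -0.164, 0.084]]
thick_mid 0.4 [324. 203.] 83 [ 0.594 -0.103  0.077] [[0.584, -0.117, 0.001], [0.608, -0.094, 0.085]]
mould 0.62 [328. 243.] 896 [ 0.47  -0.128  0.044] [[0.432, -0.184, 0.006], [0.506, -0.071, 0.051]]
mould_hole0 0.58 [331. 244.] 903 [ 0.47  -0.127  0.044] [[0.433, -0.184, 0.007], [0.509, -0.071, 0.051]]
mould_hole0 0.38 [254. 185.] 5021 [0.646 0.125 0.11 ] [[0.538, 0.005, 0.104], [0.755, 0.242, 0.157]]
mould_hole1 0.58 [331. 244.] 903 [ 0.47  -0.127  0.044] [[0.433, -0.184, 0.007], [0.509, -0.071, 0.051]]
mould_hole1 0.38 [254. 185.] 5021 [0.646 0.125 0.11 ] [[0.538, 0.005, 0.104], [0.755, 0.242, 0.157]]
warmer 0.88 [253. 186.] 5375 [0.647 0.128 0.11 ] [[0.537, 0.006, 0.101], [0.761, 0.259, 0.16]]
lid 0.73 [256. 186.] 4963 [0.647 0.124 0.11 ] [[0.5
[... 1552 characters left out ...]
04], [0.769, 0.255, 0.156]]
warmer 0.62 [248. 291.] 1867 [ 0.469 -0.149  0.043] [[0.429, -0.192, 0.002], [0.508, -0.075, 0.046]]
lid 0.83 [304. 189.] 4517 [0.644 0.102 0.11 ] [[0.534, -0.005, 0.106], [0.758, 0.234, 0.157]]
grip 0.63 [278. 187.] 120 [0.569 0.08  0.16 ] [[0.549, 0.046, 0.154], [0.583, 0.12, 0.163]]
grip 0.52 [346. 379.] 624 [ 0.647 -0.375  0.029] [[0.624, -0.391, 0.007], [0.672, -0.352, 0.032]]
mark 0.6 [289. 153.] 173 [0.622 0.265 0.148] [[0.562, 0.243, 0.107], [0.688, 0.292, 0.186]]
mark_tab 0.61 [286. 148.] 217 [0.619 0.27  0.142] [[0.562, 0.243, -0.004], [0.683, 0.528, 0.186]]
lid_tab 0.74 [305. 195.] 4463 [0.643 0.102 0.11 ] [[0.536, -0.004, 0.107], [0.756, 0.235, 0.157]]
```

View pics/top0.png

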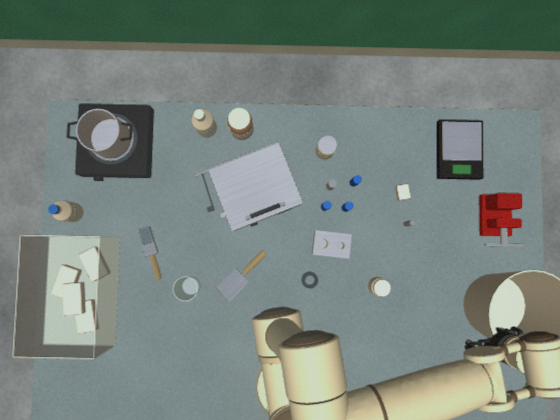

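View pics/side0.png

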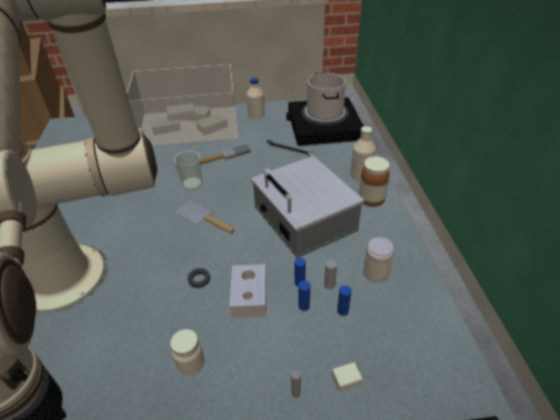

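```bash
python3 - <<'E'
from h import *
out=[]
for n in ['top','side']:
    d=np.load(n+'0.npz'); p,P=d['p'],d['P']; X,Y,Z=P[...,0],P[...,1],P[...,2]
    hsv=cv2.cvtColor(p,cv2.COLOR_BGR2HSV)
    # pin tops
    m=((Z>.072)&(Z<.09)&(X>.5)&(X<.72)&(Y<-.06)&(Y>-.45)).astype(np.uint8)
    k,L,st,c=cv2.connectedComponentsWithStats(m)
    for i in range(1,k):
        if st[i,4]>6:
            q=P[L==i]; print(n,'pin',c[i].round(),st[i,4],q.mean(0).round(4),((q.max(0)+q.min(0))/2).round(4),hsv[L==i].mean(0).round())
    # mould top
    m=((Z>.038)&(Z<.052)&(X>.40)&(X<.54)&(Y<-.04)&(Y>-.22))
    r=cv2.minAreaRect((P[m][:,:2]*1000).astype(np.float32)); print(n,'mould',r,np.median(P[m],0))
    m=((Z>.1)&(Z<.118)&(X>.5)&(X<.82)&(Y<.26)&(Y>-.05)); m=cv2.erode(m.astype(np.uint8),np.ones((3,3)))>0
    m=cv2.dilate(m.astype(np.uint8),np.ones((3,3)))>0
    r=cv2.minAreaRect((P[m][:,:2]*1000).astype(np.float32)); print(n,'lid',r,np.median(P[m],0))
    m=(Z>.15)&(Z<.175)&(X>.5)&(X<.65)&(Y>-.0)&(Y<.2)
    r=cv2.minAreaRect((P[m][:,:2]*1000).astype(np.float32)); print(n,'grip',r,P[m].mean(0))
    a=p[110:300,190:430] if n=='top' else p[130:410,170:400]
    out.append(cv2.resize(a,(400,600) if n!='top' else (400,317),interpolation=2))
out[0]=cv2.copyMakeBorder(out[0],0,283,0,0,0)
cv2.imwrite('pics/crop.png',np.hstack(out))
E
```

```text
top pin [356. 179.] 56 [ 0.6809 -0.2031  0.0792] [ 0.6815 -0.2036  0.0797] [108. 184. 179.]
top pin [332. 183.] 63 [ 0.6667 -0.1237  0.0789] [ 0.6669 -0.1246  0.0789] [ 99.  21. 150.]
top pin [326. 204.] 57 [ 0.5967 -0.1071  0.0794] [ 0.5963 -0.1076  0.0801] [108. 175. 183.]
top pin [348. 205.] 55 [ 0.5945 -0.177   0.0795] [ 0.5957 -0.177   0.08  ] [108. 182. 179.]
top pin [411. 222.] 25 [ 0.5454 -0.381   0.0792] [ 0.5454 -0.3813  0.08  ] [ 89.  20. 141.]
top mould ((470.5921936035156, -129.54043579101562), (120.892333984375, 79.66372680664062), 84.58953094482422) [ 0.46983688 -0.13104778  0.04474148]
top lid ((647.9400634765625, 131.71087646484375), (213.93252563476562, 255.30902099609375), 22.709074020385742) [0.65188966 0.12698075 0.11009571]
top grip ((568.98681640625, 89.83226013183594), (14.298429489135742, 128.12945556640625), 22.74818229675293) [0.56847871 0.09040615 0.16028296]
side pin [300. 263.] 106 [ 0.5949 -0.1109  0.0782] [ 0.595  -0.1086  0.0778] [110. 177. 128.]
side pin [331. 265.] 101 [ 0.6648 -0.1278  0.0785] [ 0.665  -0.1257  0.0776] [ 92.  20. 125.]
side pin [304. 286.] 117 [ 0.5935 -0.1806  0.0785] [ 0.5936 -0.1795  0.0775] [110. 182. 130.]
side pin [345. 291.] 123 [ 0.6797 -0.2068  0.0785] [ 0.6801 -0.2059  0.0772] [110. 177. 130.]
side pin [296. 375.] 83 [ 0.5438 -0.3846  0.0788] [ 0.5439 -0.383   0.0774] [ 93.  23. 121.]
side mould ((468.55511474609375, -130.36318969726562), (124.56743621826172, 79.73226165771484), 85.68842315673828) [ 0.46824943 -0.13783919  0.04394075]
side lid ((646.848876953125, 124.75723266601562), (214.0876007080078, 248.54299926757812), 22.476829528808594) [0.65040833 0.10263101 0.10977456]
side grip ((567.86669921875, 86.28962707519531), (14.677474975585938, 129.5513916015625), 23.346723556518555) [0.56699147 0.08280894 0.15861492]
```

View pics/crop.png

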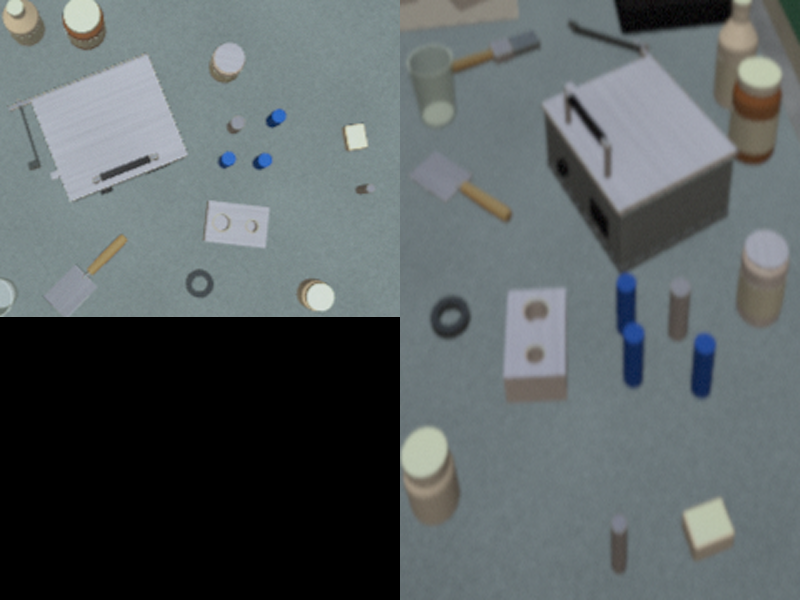

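The grey steel thick pin is at top (332,183) and side (331,265). The others of that shape, at top (356,179), (326,204) and (348,205), are blue and not meant. The crop confirms this. The only slim pin is at top (411,222). The wide bore is on the left (+y) half of the mould.

```bash
python3 - <<'E'
from h import *
s=read_state(); print(s['t'],np.round(s['position'],4),R.from_quat(s['eef_rot']).as_matrix().round(3).tolist(),s['finger_gap'],s['force'])
m=camera_model('wrist'); print(np.round(m['T_tool_cam'],3).tolist(),m['fov_y'])
E
```

```text
1.2 [ 0.2206 -0.531   0.2313] [[0.923, 0.384, -0.0], [0.384, -0.923, 0.0], [-0.0, -0.0, -1.0]] 1.0015357834243688 [ 0.9227176  -0.00947343 -0.91832672]
[[-0.001, -0.945, -0.328, 0.085], [1.0, -0.001, 0.0, 0.0], [-0.0, -0.328, 0.945, -0.143], [0.0, 0.0, 0.0, 1.0]] 64.44543856123299
```

>>> play_rows(claw=[1,1,1,1,1], slide=[[0,0.1,0.05],[0.1,0.25,0.05],[0.25,0.35,0.05],[0.4,0.4,0.05],[0.55,0.45,0.05]], delta_rot=[[0,0,0],[0,0,0],[0,0,0],[0,0,0],[0,0,0]], squeeze=40)

```text
t: 1.7
position: [0.3847, -0.3956, 0.2469]
eef_rot: [0.981, 0.195, 0.0, 0.001]
force: [0.3, -1.5, -0.2]
finger_gap: 0.999
grip_force: 0.0
```

>>> play_rows(claw=[1,1,1,1,1], slide=[[0.17,0.02,0],[0.33,0.03,-0.05],[0.48,0.05,-0.12],[0.53,0.05,-0.15],[0.53,0.05,-0.15]], delta_rot=[[0,0,0],[0,0,0],[0,0,0],[0,0,0],[0,0,0]])

```text
t: 2.2
position: [0.5433, -0.38, 0.1984]
eef_rot: [0.98, 0.197, -0.001, -0.002]
force: [-1.2, 0.2, -0.6]
finger_gap: 0.998
grip_force: 0.0
```

```bash
cat > w.py <<'E'
from h import *
import sys
def tops(zlo,zhi,box,tag):
    p,P,T,f=cam('wrist'); cv2.imwrite(f'pics/{tag}.png',p); np.savez(tag+'.npz',p=p,P=P,T=T)
    s=read_state(); print(s['t'],np.round(s['position'],4))
    X,Y,Z=P[...,0],P[...,1],P[...,2]
    m=((Z>zlo)&(Z<zhi)&(X>box[0])&(X<box[1])&(Y>box[2])&(Y<box[3])).astype(np.uint8)
    k,L,st,c=cv2.connectedComponentsWithStats(m)
    for i in range(1,k):
        if st[i,4]>60:
            q=P[L==i]; (cc,r)=cv2.minEnclosingCircle((q[:,:2]*1000).astype(np.float32))
            print(c[i].round(),st[i,4],q.mean(0).round(4),np.round(cc,1),round(r,1))
    return p,P,T
if __name__=='__main__':
    a=[float(x) for x in sys.argv[2:]]; tops(a[0],a[1],a[2:],sys.argv[1])
E
python3 w.py w1 .074 .09 .48 .62 -.45 -.3
```

```text
2.25 [ 0.5424 -0.381   0.2   ]
[283. 203.] 374 [ 0.5465 -0.3823  0.0798] [ 545.6 -382.4] 9.1
```

View pics/w1.png

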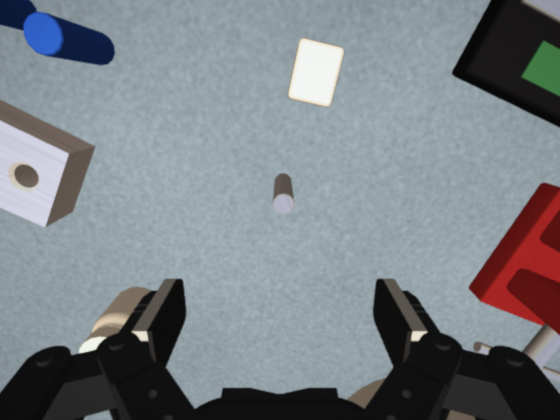

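The wrist picture shows the slim pin's top at (283,203), centred ahead of the open fingers, with nothing in the way.

>>> play_rows(claw=[1,1,1,1,1], slide=[[0.005,-0.004,-0.15],[0.005,-0.004,-0.3],[0.005,-0.004,-0.42],[0.005,-0.004,-0.527],[0.005,-0.004,-0.527]], delta_rot=[[0,0,0],[0,0,0],[0,0,0],[0,0,0],[0,0,0]])

```text
t: 2.75
position: [0.5398, -0.381, 0.0389]
eef_rot: [0.981, 0.195, -0.003, -0.004]
force: [-1.5, 0.3, -0.6]
finger_gap: 1.0
grip_force: 0.0
```

>>> play_rows(claw=[-1,-1,-1,-1,-1], slide=[[0,0,0],[0,0,0],[0,0,0],[0,0,0],[0,0,0]], delta_rot=[[0,0,0],[0,0,0],[0,0,0],[0,0,0],[0,0,0]], squeeze=40)

```text
t: 3.25
position: [0.5443, -0.3835, 0.0446]
eef_rot: [0.981, 0.196, 0.001, 0.001]
force: [-0.9, 0.2, 3.4]
finger_gap: 0.198
grip_force: 38.9
```

>>> play_rows(claw=[-1,-1,-1,-1,-1], slide=[[0,0,0.15],[0,0,0.3],[-0.03,0.12,0.33],[-0.08,0.26,0.33],[-0.13,0.4,0.33]], delta_rot=[[0,0,0],[0,0,0],[0,0,0],[0,0,0],[0,0,0]])

```text
t: 3.75
position: [0.5045, -0.262, 0.143]
eef_rot: [0.981, 0.195, 0.001, 0.001]
force: [0.2, 1.4, -0.2]
finger_gap: 0.195
grip_force: 39.3
```

>>> play_rows(claw=[-1,-1,-1,-1,-1], slide=[[-0.05,0.14,0],[-0.1,0.26,0],[-0.133,0.34,0],[-0.133,0.34,0],[-0.133,0.34,0]], delta_rot=[[0,0,0],[0,0,0],[0,0,0],[0,0,0],[0,0,0]])

```text
t: 4.25
position: [0.4651, -0.1609, 0.1425]
eef_rot: [0.981, 0.196, 0.0, 0.0]
force: [1.0, -0.3, -0.3]
finger_gap: 0.197
grip_force: 39.4
```

```bash
python3 w.py w2 .038 .052 .4 .55 -.22 -.04; python3 - <<'E'
from h import *
s=[read_state()['position'] for _ in range(3)];print(np.round(s,4))
E
```

```text
4.3 [ 0.4653 -0.1616  0.1426]
[240. 184.] 14066 [ 0.4756 -0.1261  0.045 ] [ 471.1 -129.5] 71.9
[[ 0.4653 -0.1616  0.1426]
 [ 0.4653 -0.1616  0.1426]
 [ 0.4653 -0.1616  0.1426]]
```

View pics/w2.png

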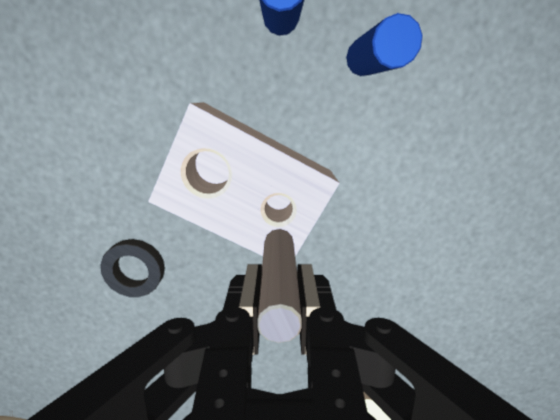

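The wrist picture shows the mould with the wide bore at (206,173) and the narrow one at (278,208). The held pin is upright, with its top at (280,322) and its lower end at (279,240).

```bash
cat > fit.py <<'E'
from h import *
from scipy.optimize import least_squares
def fit(tag,r,thr=.0):
    d=np.load(tag+'.npz');p,P,T=d['p'],d['P'],d['T'];f=210/np.tan(np.radians(64.44543856)/2)
    m0=camera_model('wrist')
    v,u=np.mgrid[:420,:560]
    D=np.stack([(u-m0['cx'])/f,(v-m0['cy'])/f,np.ones(u.shape)],-1)@T[:3,:3].T
    Z=P[...,2]
    Q=T[:3,3]+D*((.045-T[2,3])/D[...,2])[...,None]   # rays on the top plane
    top=(abs(Z-.045)<.003)&(P[...,0]>.4)&(P[...,0]<.55)&(P[...,1]<-.04)&(P[...,1]>-.22)
    full=np.zeros(Z.shape,np.uint8); c,_=cv2.findContours(top.astype(np.uint8),0,1); c=max(c,key=cv2.contourArea); cv2.drawContours(full,[cv2.convexHull(c)],-1,1,-1)
    h=(full>0)&(~top); k,L,st,ct=cv2.connectedComponentsWithStats(cv2.morphologyEx(h.astype(np.uint8),cv2.MORPH_OPEN,np.ones((3,3))))
    for i in range(1,k):
        if st[i,4]>150: 
            cc,rr=cv2.minEnclosingCircle((Q[L==i][:,:2]*1000).astype(np.float32)); print('hole',ct[i].round(),st[i,4],Q[L==i].mean(0).round(4),np.round(cc,1),round(rr,1))
    box=cv2.minAreaRect((Q[full>0][:,:2]*1000).astype(np.float32)); print('block',box)
    s=T@np.linalg.inv(np.array(m0['T_tool_cam'])); tcp=s[:3,3]
    m=(np.hypot(P[...,0]-tcp[0],P[...,1]-tcp[1])<r+.006)&(Z>tcp[2]-.06)&(Z<tcp[2]+.06)
    hi=m&(Z>np.nanpercentile(Z[m],99)-.004)
    print('tcp',tcp.round(4),'zmax',np.nanpercentile(Z[m],99).round(4))
    cc,rr=cv2.minEnclosingCircle((P[hi][:,:2]*1000).astype(np.float32)); print('pin top',np.round(cc,1),round(rr,1),hi.sum())
    lo=P[m&(Z<tcp[2]-.006)]
    sol=least_squares(lambda a:np.hypot(lo[:,0]-a[0]-a[2]*(lo[:,2]-tcp[2]),lo[:,1]-a[1]-a[3]*(lo[:,2]-tcp[2]))-r,[tcp[0],tcp[1],0,0],loss='soft_l1',f_scale=.001)
    print('pin low',sol.x.round(4),len(lo),'rms',np.sqrt(np.mean(sol.fun**2)).round(5),'zmin',lo[:,2].min().round(4))
if __name__=='__main__':
    import sys; fit(sys.argv[1],float(sys.argv[2]))
E
python3 fit.py w2 .009
```

```text
hole [207. 172.] 1435 [ 0.4748 -0.0999  0.045 ] [ 474.6 -100. ] 16.0
hole [279. 209.] 601 [ 0.4691 -0.1591  0.045 ] [ 469.1 -159.2] 10.9
hole [279. 243.] 700 [ 0.4426 -0.1703  0.045 ] [ 440.7 -171. ] 14.3
block ((471.06195068359375, -129.6302947998047), (120.74983215332031, 81.25411987304688), 84.66860961914062)
tcp [ 0.4651 -0.1609  0.1425] zmax 0.1956
pin top [ 465.4 -160.9] 14.6 109
pin low [ 0.4663 -0.1607  0.0025 -0.0018] 849 rms 0.00024 zmin 0.0994
```

>>> play_rows(claw=[-1,-1,-1,-1,-1], slide=[[0.008,0.005,-0.08],[0.008,0.005,-0.15],[0.008,0.005,-0.17],[0.008,0.005,-0.185],[0.008,0.005,-0.2]], delta_rot=[[0,0,0],[0,0,0],[0,0,0],[0,0,0],[0,0,0]])

```text
t: 4.8
position: [0.4681, -0.1604, 0.0828]
eef_rot: [0.981, 0.195, 0.001, 0.001]
force: [-0.8, -0.8, -0.0]
finger_gap: 0.195
grip_force: 39.4
```

>>> play_rows(claw=[-1,-1,-1,-1,-1], slide=[[0,0,-0.02],[0,0,-0.04],[0,0,-0.06],[0,0,-0.08],[0,0,-0.09]], delta_rot=[[0,0,0],[0,0,0],[0,0,0],[0,0,0],[0,0,0]])

```text
t: 5.3
position: [0.4669, -0.1592, 0.0545]
eef_rot: [0.981, 0.196, -0.0, -0.0]
force: [-3.2, 2.1, 18.9]
finger_gap: 0.199
grip_force: 42.2
```

>>> play_rows(claw=[-0.3,-0.3,-0.3,-0.3,-0.3], slide=[[0,0,0],[0,0,0],[0,0,0],[0,0,0.1],[0,0,0.25]], delta_rot=[[0,0,0],[0,0,0],[0,0,0],[0,0,0],[0,0,0]])

```text
t: 5.8
position: [0.4651, -0.1581, 0.1285]
eef_rot: [0.981, 0.196, -0.002, -0.002]
force: [0.4, -0.6, -0.9]
finger_gap: 0.351
grip_force: 0.0
```

>>> play_rows(claw=[-0.1,0.2,0.2,0.2,0.2], slide=[[0,0,0.16],[0.05,0,0.25],[0.1,0,0.25],[0.1,0,0.25],[0.1,0,0.25]], delta_rot=[[0,0,0],[0,0,0],[0,0,0],[0,0,0],[0,0,0]])

```text
t: 6.3
position: [0.4966, -0.1592, 0.2045]
eef_rot: [0.981, 0.196, -0.001, -0.0]
force: [-0.8, 0.0, -0.3]
finger_gap: 0.599
grip_force: 0.0
```

```bash
python3 w.py w3 .072 .098 .4 .75 -.24 0
```

```text
6.35 [ 0.4963 -0.1591  0.2042]
[143.   1.] 101 [ 0.5973 -0.0131  0.0755] [597.6 -12.7] 13.9
[437.   6.] 468 [ 0.6729 -0.2061  0.0792] [ 677.6 -206.1] 13.2
[267.  56.] 1232 [ 0.5974 -0.1079  0.0802] [ 597.4 -107.9] 14.0
[351.  97.] 1121 [ 0.5956 -0.1775  0.0801] [ 595.7 -178.1] 14.0
[266. 233.] 462 [ 0.4707 -0.1582  0.0872] [ 468.5 -159. ] 9.2
```

View pics/w3.png

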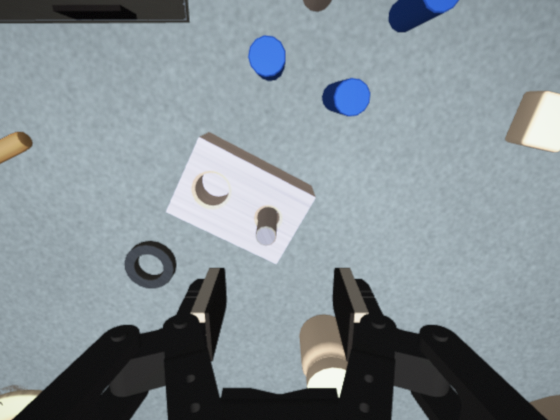

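The slim pin's top shows at (266,236), standing in the narrow bore. Next is the thick pin.

>>> play_rows(claw=[0.2,0.2,0.2,0.2,0.2], slide=[[0.16,0.03,0],[0.32,0.06,0],[0.46,0.09,0],[0.566,0.113,0],[0.566,0.113,0]], delta_rot=[[0,0,0],[0,0,0],[0,0,0],[0,0,0],[0,0,0]])

```text
t: 6.85
position: [0.6684, -0.1242, 0.2026]
eef_rot: [0.98, 0.197, -0.001, -0.001]
force: [-1.6, 0.1, -0.3]
finger_gap: 0.6
grip_force: 0.0
```

```bash
python3 w.py w4 .074 .09 .6 .75 -.24 0; python3 - <<'E'
from h import *
P=np.load('w3.npz')['P']; m=np.hypot(P[...,0]-.469,P[...,1]+.159)<.007; z=P[m][:,2]; print(np.percentile(z,[50,80,95]).round(4), read_state()['position'])
E
```

```text
6.9 [ 0.6669 -0.1249  0.203 ]
[137. 190.] 666 [ 0.6352 -0.0122  0.0822] [634.2 -12.6] 33.5
[279. 204.] 846 [ 0.6687 -0.1243  0.0799] [ 667.7 -124.4] 14.0
[371. 223.] 830 [ 0.6831 -0.203   0.0798] [ 682.6 -204.4] 14.3
[234. 259.] 344 [ 0.6056 -0.1074  0.0793] [ 601.  -107.6] 13.2
[305. 286.] 267 [ 0.6048 -0.1769  0.0791] [ 600.8 -177.8] 12.6
[0.0901 0.0906 0.0912] [ 0.66692358 -0.12490538  0.20302776]
```

>>> play_rows(claw=[0.2,0.2,0.2,0.2,0.2], slide=[[0.003,0.002,-0.14],[0.003,0.002,-0.28],[0.003,0.002,-0.42],[0.003,0.002,-0.533],[0.003,0.002,-0.533]], delta_rot=[[0,0,0],[0,0,0],[0,0,0],[0,0,0],[0,0,0]])

```text
t: 7.4
position: [0.6617, -0.1237, 0.0386]
eef_rot: [0.981, 0.195, -0.006, -0.004]
force: [-1.0, 1.0, -0.4]
finger_gap: 0.598
grip_force: 0.0
```

>>> play_rows(claw=[-1,-1,-1,-1,-1], slide=[[0,0,0],[0,0,0],[0,0,0],[0,0,0],[0,0,0.05]], delta_rot=[[0,0,0],[0,0,0],[0,0,0],[0,0,0],[0,0,0]], squeeze=45)

```text
t: 7.9
position: [0.6667, -0.1245, 0.0595]
eef_rot: [0.981, 0.196, -0.001, -0.001]
force: [-0.8, -0.4, -1.5]
finger_gap: 0.314
grip_force: 44.8
```

>>> play_rows(claw=[-1,-1,-1,-1,-1], slide=[[0,0,0.15],[-0.03,0,0.29],[-0.17,0.02,0.3],[-0.32,0.04,0.3],[-0.47,0.06,0.3]], delta_rot=[[0,0,0],[0,0,0],[0,0,0],[0,0,0],[0,0,0]])

```text
t: 8.4
position: [0.5258, -0.1068, 0.1517]
eef_rot: [0.981, 0.196, 0.001, 0.001]
force: [-0.2, -0.7, -0.5]
finger_gap: 0.313
grip_force: 44.8
```

>>> play_rows(claw=[-1,-1,-1,-1,-1], slide=[[-0.12,0.01,-0.01],[-0.177,0.02,-0.01],[-0.177,0.02,-0.01],[-0.177,0.02,-0.01],[-0.177,0.02,-0.01]], delta_rot=[[0,0,0],[0,0,0],[0,0,0],[0,0,0],[0,0,0]])

```text
t: 8.9
position: [0.4752, -0.1014, 0.1482]
eef_rot: [0.981, 0.196, 0.001, 0.001]
force: [-0.3, -0.1, -2.8]
finger_gap: 0.309
grip_force: 44.9
```

```bash
python3 w.py w5 .08 .098 .4 .55 -.22 -.04; python3 fit.py w5 .014
```

```text
8.95 [ 0.4751 -0.1013  0.1479]
[351. 269.] 626 [ 0.4698 -0.1571  0.0887] [ 468.3 -159. ] 9.5
hole [279. 234.] 2947 [ 0.4579 -0.1091  0.045 ] [ 457.7 -116.6] 39.8
hole [347. 260.] 1083 [ 0.4577 -0.1699  0.045 ] [ 458.4 -170.5] 22.6
hole [324. 279.] 589 [ 0.4345 -0.1597  0.045 ] [ 434.  -161.9] 21.7
block ((471.04779052734375, -129.63304138183594), (120.88666534423828, 81.23243713378906), 84.64071655273438)
tcp [ 0.4752 -0.1014  0.1482] zmax 0.205
pin top [ 477.7 -100.4] 18.5 212
pin low [ 0.4746 -0.1018  0.0128 -0.0085] 1270 rms 0.00025 zmin 0.1017
```

>>> play_rows(claw=[-1,-1,-1,-1,-1], slide=[[0.001,0.006,-0.08],[0.001,0.006,-0.15],[0.001,0.006,-0.18],[0.001,0.006,-0.195],[0.001,0.006,-0.21]], delta_rot=[[0,0,0],[0,0,0],[0,0,0],[0,0,0],[0,0,0]])

```text
t: 9.45
position: [0.475, -0.0995, 0.0847]
eef_rot: [0.981, 0.196, 0.0, 0.0]
force: [-0.3, 0.7, -1.5]
finger_gap: 0.315
grip_force: 44.8
```

>>> play_rows(claw=[-1,-1,-1,-1,-1], slide=[[0,0,-0.02],[0,0,-0.04],[0,0,-0.06],[0,0,-0.08],[0,0,-0.09]], delta_rot=[[0,0,0],[0,0,0],[0,0,0],[0,0,0],[0,0,0]])

```text
t: 9.95
position: [0.4745, -0.0991, 0.058]
eef_rot: [0.981, 0.196, -0.0, -0.0]
force: [-6.7, 5.9, 25.4]
finger_gap: 0.314
grip_force: 48.1
```

>>> play_rows(claw=[-0.05,-0.05,-0.05,-0.05,-0.05], slide=[[0,0,0],[0,0,0],[0,0,0],[0,0,0.1],[0,0,0.25]], delta_rot=[[0,0,0],[0,0,0],[0,0,0],[0,0,0],[0,0,0]])

```text
t: 10.45
position: [0.4718, -0.0981, 0.1304]
eef_rot: [0.981, 0.196, -0.003, -0.002]
force: [-0.0, -0.6, -0.0]
finger_gap: 0.475
grip_force: 0.0
```

>>> play_rows(claw=[0,0,0,0,0], slide=[[0,0,0.16],[0,0,0.3],[0,0,0.4],[0,0,0.4],[0,0,0.4]], delta_rot=[[0,0,0],[0,0,0],[0,0,0],[0,0,0],[0,0,0]])

```text
t: 10.95
position: [0.4744, -0.0993, 0.2526]
eef_rot: [0.981, 0.196, 0.0, 0.0]
force: [-0.1, 0.1, -1.0]
finger_gap: 0.5
grip_force: 0.0
```

```bash
python3 w.py w6 .078 .11 .4 .55 -.22 -.04; python3 - <<'E'
from h import *
P=np.load('w6.npz')['P']
for c in [(.469,-.159),(.474,-.1)]:
    m=np.hypot(P[...,0]-c[0],P[...,1]-c[1])<.007; print(np.percentile(P[m][:,2],[50,80,95]).round(4))
s=read_state(); print(s['qpos'])
p,P,T,f=cam('side'); np.savez('side1.npz',p=p,P=P,T=T,f=f)
cv2.imwrite('pics/sidec.png',cv2.resize(p[110:290,200:400],None,fx=3,fy=3,interpolation=2))
for l in ['mark','mark_tab','lid_tab']:
  for r in trace(l,'side'): print(l,r['conf'],r['pixel'],r['mask'].sum(),np.nanmedian(P[r['mask']],0).round(3))
E
```

```text
11.0 [ 0.4737 -0.099   0.2513]
[278. 191.] 700 [ 0.4745 -0.0986  0.0895] [473.2 -99. ] 14.0
[332. 218.] 309 [ 0.4695 -0.1576  0.0886] [ 468.4 -158.5] 9.1
[0.0902 0.0908 0.0914]
[0.0902 0.0909 0.0914]
[-4.56299434e-01 -9.53342342e-02  1.81720401e+00 -4.76679114e-05
  1.42121405e+00  7.20741093e-01]
mark 0.69 [285.0, 153.4] 170 [0.613 0.263 0.151]
lid_tab 0.66 [347.6, 375.0] 657 [ 0.648 -0.375  0.028]
lid_tab 0.59 [302.9, 194.2] 4646 [0.644 0.101 0.11 ]
lid_tab 0.5 [290.0, 149.1] 218 [0.624 0.269 0.142]
lid_tab 0.37 [253.3, 296.7] 1604 [ 0.467 -0.161  0.043]
```

View pics/sidec.png

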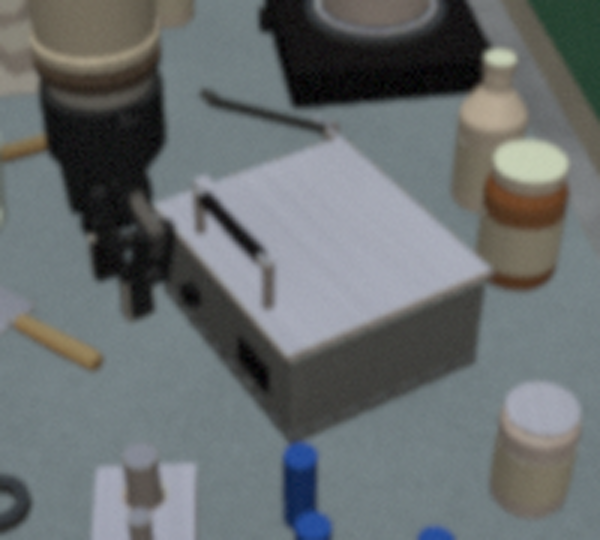

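Both pins are home: their tops read z = 0.090. The picture shows the set arm from its tab at (205,97) to its pivot at (330,130). I'll turn the gripper by 90° and survey the set arm from above.

>>> play_rows(claw=[0.2,0.2,0.2,0.2,0.2], slide=[[0.05,0.1,0.1],[0.1,0.2,0.2],[0.15,0.32,0.23],[0.2,0.44,0.23],[0.25,0.55,0.23]], delta_rot=[[0,0,0.09],[0,0,0.18],[0,0,0.27],[0,0,0.36],[0,0,0.45]])

```text
t: 11.7
position: [0.5496, 0.0675, 0.3209]
eef_rot: [0.851, 0.526, -0.0, -0.0]
force: [0.9, -0.5, 0.1]
finger_gap: 0.602
grip_force: 0.0
```

>>> play_rows(claw=[0.2,0.2,0.2,0.2,0.2], slide=[[0.05,0.12,0],[0.1,0.24,0],[0.15,0.36,0],[0.2,0.48,0],[0.26,0.6,0]], delta_rot=[[0,0,0.09],[0,0,0.18],[0,0,0.27],[0,0,0.36],[0,0,0.45]])

```text
t: 12.2
position: [0.6272, 0.2474, 0.32]
eef_rot: [0.616, 0.788, -0.001, -0.001]
force: [0.7, 0.2, 0.3]
finger_gap: 0.599
grip_force: 0.0
```

>>> play_rows(claw=[0.2,0.2,0.2,0.2,0.2], slide=[[0,0,0],[0,0,0],[0,0,0],[0,0,0],[0,0,0]], delta_rot=[[0,0,0.09],[0,0,0.1],[0,0,0.1],[0,0,0.1],[0,0,0.1]])

```text
t: 12.7
position: [0.6271, 0.2451, 0.3216]
eef_rot: [0.556, 0.831, 0.0, 0.0]
force: [-0.1, 0.8, -0.5]
finger_gap: 0.602
grip_force: 0.0
```

```bash
python3 w.py w7 .15 .17 .4 .9 -.1 .4; python3 - <<'E'
from h import *
for l in ['mark','mark_tab','lid_tab','lid','grip']:
  P=np.load('w7.npz')['P']
  for r in trace(l,'wrist'): print(l,round(r['conf'],2),np.round(r['pixel']),r['mask'].sum(),np.nanmedian(P[r['mask']],0).round(3)); np.save('m_'+l+'.npy',r['mask'])
E
```

```text
12.75 [0.6272 0.2452 0.3217]
[271. 168.] 245 [0.6121 0.2628 0.1602] [609.3 262.2] 24.7
[511. 224.] 444 [0.849  0.3005 0.1621] [859.5 299.5] 15.7
[172. 278.] 920 [0.5605 0.1155 0.1605] [558.2 109.4] 43.4
mark 0.71 [262. 169.] 1327 [0.602 0.261 0.167]
mark 0.62 [ 40. 278.] 1029 [ 0.353 -0.059  0.013]
mark 0.15 [ 12. 383.] 1018 [ 0.356 -0.263  0.028]
mark_tab 0.9 [262. 166.] 1283 [0.603 0.261 0.166]
lid_tab 0.89 [264. 250.] 27601 [0.651 0.151 0.111]
lid 0.8 [264. 254.] 27708 [0.651 0.152 0.111]
lid 0.16 [175. 285.] 754 [0.563 0.108 0.162]
grip 0.69 [173. 286.] 699 [0.563 0.11  0.162]
grip 0.49 [ 64. 121.] 4676 [0.341 0.19  0.003]
```

View pics/w7.png

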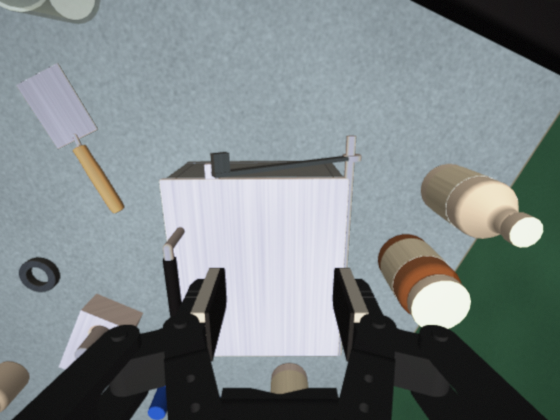

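The picture shows the set arm from its tab at (220,163) to its pivot at (350,158). The lid tab is at (209,171) and the handle at (172,285).

```bash
python3 - <<'E'
from h import *
d=np.load('w7.npz');p,P,T=d['p'],d['P'],d['T']
X,Y,Z=P[...,0],P[...,1],P[...,2]
# lid top plane & rect
m=(abs(Z-.111)<.004)&(X>.5)&(X<.8)&(Y<.28); m=cv2.morphologyEx(m.astype(np.uint8),cv2.MORPH_OPEN,np.ones((5,5)))>0
q=P[m]; r=cv2.minAreaRect((q[:,:2]*1000).astype(np.float32)); print(r)
A=np.c_[q,np.ones(len(q))]; c=np.linalg.lstsq(np.c_[q[:,:2],np.ones(len(q))],q[:,2],rcond=None)[0]; print('lid plane',c)
yaw=np.radians(22.6); bx=np.array([np.cos(yaw),np.sin(yaw)]); by=np.array([-bx[1],bx[0]])
for mm,n in [(np.load('m_mark.npy'),'mark')]:
    pass
d0=P[...,:2]@bx; e0=P[...,:2]@by
# edges of the +y side & far/front edges in box axes
ql=q[:,:2]@bx; qe=q[:,:2]@by
print('lid x range',np.percentile(ql,[.3,99.7]),'y max',np.percentile(qe,99.7))
g=cv2.cvtColor(p,cv2.COLOR_BGR2GRAY)
roi=np.zeros(Z.shape,bool); roi[145:182,205:362]=1
a=roi&(Z>.1025)&(e0>np.percentile(qe,99.7)+.002)&(g<110)
xs,zs,es=d0[a],Z[a],e0[a]
for lo in np.arange(.56,.78,.015):
    k=(xs>lo)&(xs<lo+.015)
    if k.sum()>3: print(round(lo,3),k.sum(),np.percentile(zs[k],[10,50,90]).round(4),np.percentile(es[k],[5,50,95]).round(4))
gm=(Z>.145)&(Z<.175)&(d0<.65)&(e0<.0+np.percentile(qe,99.7)-.02)
print('handle box xy',np.median(d0[gm]),np.median(e0[gm]),gm.sum(),cv2.minAreaRect((P[gm][:,:2]*1000).astype(np.float32)))
E
```

```text
((648.141357421875, 131.23956298828125), (212.9094696044922, 256.66717529296875), 22.794017791748047)
lid plane [ 0.00238772 -0.00040846  0.10968033]
lid x range [0.54480087 0.75368935] y max -0.01117963304319579
0.605 88 [0.1827 0.1862 0.1887] [0.0069 0.0159 0.0246]
0.62 398 [0.182  0.185  0.1882] [0.0056 0.0144 0.0245]
0.635 126 [0.1676 0.175  0.1798] [0.005  0.0078 0.0088]
0.65 116 [0.1586 0.1659 0.1708] [0.0051 0.0078 0.0088]
0.665 106 [0.1499 0.1573 0.1615] [0.0051 0.0078 0.0089]
0.68 99 [0.1405 0.1481 0.1527] [0.0051 0.008  0.0089]
0.695 89 [0.1339 0.1394 0.1436] [0.0051 0.0078 0.0089]
0.71 87 [0.124  0.1302 0.1344] [0.0051 0.0079 0.009 ]
0.725 67 [0.1136 0.1207 0.1254] [0.0056 0.0082 0.0089]
0.74 26 [0.1072 0.1144 0.1175] [0.0059 0.0083 0.0091]
handle box xy 0.5621674880245349 -0.10710209546103244 942 ((561.3402709960938, 110.88771057128906), (13.529034614562988, 86.94283294677734), 22.65349006652832)
```

>>> play_rows(claw=[0.6,0.6,0.6,0.6,0.6], slide=[[-0.05,-0.14,-0.03],[-0.1,-0.28,-0.09],[-0.15,-0.41,-0.18],[-0.193,-0.508,-0.27],[-0.193,-0.508,-0.27]], delta_rot=[[0,0,0],[0,0,0],[0,0,0],[0,0,0],[0,0,0]])

```text
t: 13.5
position: [0.5649, 0.0905, 0.2348]
eef_rot: [0.557, 0.831, -0.003, -0.004]
force: [0.7, -0.2, -0.5]
finger_gap: 0.805
grip_force: 0.0
```

```bash
python3 w.py w8 .158 .17 .4 .7 -.1 .3; python3 - <<'E'
from h import *
P=np.load('w8.npz')['P']
for r in trace('grip','wrist')[:2]:
    q=P[r['mask']]; q=q[(q[:,2]>.150)&(q[:,2]<.175)]
    print(r['conf'],r['pixel'],len(q),np.percentile(q[:,2],[50,97]),cv2.minAreaRect((q[:,:2]*1000).astype(np.float32)) if len(q)>5 else '')
s=read_state();print(s['position'],R.from_quat(s['eef_rot']).as_matrix().round(3).tolist(),s['qpos'])
E
```

```text
13.55 [0.5672 0.0921 0.2378]
[285. 218.] 2865 [0.567  0.0957 0.1613] [568.9  90.6] 64.5
0.56 [288.9, 219.5] 2506 [0.16173974 0.16354492] ((569.3883056640625, 90.09233093261719), (14.018150329589844, 96.99356079101562), 22.75538444519043)Traceback (most recent call last):
  File "<stdin>", line 5, in <module>
    return _quantile_unchecked(
        a, q, axis, out, overwrite_input, method, keepdims, weights)
    return _ureduce(a,
                    func=_quantile_ureduce_func,
    ...<5 lines>...
                    overwrite_input=overwrite_input,
                    method=method)
    r = func(a, **kwargs)
    result = _quantile(arr,
                       quantiles=q,
    ...<2 lines>...
                       out=out,
                       weights=wgt)
    slices_having_nans = np.isnan(arr[-1, ...])
                                  ~~~^^^^^^^^^
IndexError: index -1 is out of bounds for axis 0 with size 0
```

>>> play_rows(claw=[0.6,0.6,0.6,0.6,0.6], slide=[[0.003,-0.007,-0.1],[0.003,-0.007,-0.2],[0.003,-0.007,-0.28],[0.003,-0.007,-0.335],[0.003,-0.007,-0.335]], delta_rot=[[0,0,0],[0,0,0],[0,0,0],[0,0,0],[0,0,0]])

```text
t: 14.1
position: [0.5699, 0.0925, 0.1387]
eef_rot: [0.555, 0.832, -0.0, -0.001]
force: [-0.8, -0.3, 0.4]
finger_gap: 0.797
grip_force: 0.0
```

>>> play_rows(claw=[-1,-1,-1,-1,-1], slide=[[0,0,0],[0,0,0],[0,0,0],[0,0,0],[0,0,0]], delta_rot=[[0,0,0],[0,0,0],[0,0,0],[0,0,0],[0,0,0]], squeeze=60)

```text
t: 14.6
position: [0.5686, 0.0904, 0.1403]
eef_rot: [0.555, 0.832, -0.002, -0.001]
force: [-8.0, -3.7, 5.2]
finger_gap: 0.137
grip_force: 58.4
```

>>> play_rows(claw=[-1,-1,-1,-1,-1], slide=[[0,0,0],[0,0,0],[0,0,0],[0,0,0],[0,0,0]], delta_rot=[[0,0,0],[0,0,0],[0,0,0],[0,0,0],[0,0,0]])

```text
t: 15.1
position: [0.5686, 0.0904, 0.1403]
eef_rot: [0.555, 0.832, -0.002, -0.001]
force: [-8.1, -4.3, 5.9]
finger_gap: 0.14
grip_force: 58.4
```

>>> play_rows(claw=[-1,-1,-1,-1,-1], slide=[[0.004,0.002,0.03],[0.013,0.006,0.06],[0.028,0.012,0.084],[0.045,0.019,0.125],[0.066,0.028,0.162]], delta_rot=[[0,0,0],[0,0,0],[0,0,0],[0,0,0],[0,0,0]])

```text
t: 15.6
position: [0.588, 0.0987, 0.1887]
eef_rot: [0.555, 0.832, -0.003, -0.002]
force: [-8.7, -6.4, -0.3]
finger_gap: 0.136
grip_force: 59.2
```

>>> play_rows(claw=[-1,-1,-1,-1,-1], slide=[[0.022,0.009,0.037],[0.048,0.02,0.073],[0.075,0.031,0.106],[0.104,0.043,0.137],[0.104,0.043,0.137]], delta_rot=[[0,0,0],[0,0,0],[0,0,0],[0,0,0],[0,0,0]])

```text
t: 16.1
position: [0.6212, 0.1125, 0.2322]
eef_rot: [0.555, 0.832, -0.001, -0.0]
force: [-9.4, -4.6, 2.2]
finger_gap: 0.141
grip_force: 59.6
```

>>> play_rows(claw=[-1,-1,-1,-1,-1], slide=[[0,0,0],[0,0,0],[0,0,0],[0,0,0],[0,0,0]], delta_rot=[[0,0,0],[0,0,0],[0,0,0],[0,0,0],[0,0,0]])

```text
t: 16.6
position: [0.6197, 0.1119, 0.2307]
eef_rot: [0.555, 0.832, -0.002, -0.001]
force: [-8.6, -6.2, 2.6]
finger_gap: 0.136
grip_force: 59.6
```

```bash
python3 - <<'E'
from h import *
yaw=np.radians(22.7); bx=np.array([np.cos(yaw),np.sin(yaw)]); by=np.array([-bx[1],bx[0]])
for n in ['wrist','side','top']:
    p,P,T,f=cam(n); np.savez(n+'9.npz',p=p,P=P)
    d=P[...,:2]@bx-.752; e=P[...,:2]@by+.132; z=P[...,2]-.101
    m=(abs(e)<.11)&(d>-.17)&(d<-.01)&(z>.005)&(z<.13)
    # robust plane fit of the cover's top
    from numpy.linalg import lstsq
    x,y,zz=d[m],e[m],z[m]; k=np.ones(len(x),bool)
    k=abs(zz-(.011-.55*x))<.02
    for _ in range(6):
        c=lstsq(np.c_[x[k],y[k],np.ones(k.sum())],zz[k],rcond=None)[0]
        k=abs(zz-np.c_[x,y,np.ones(len(x))]@c)<.004
    print(n,'lid angle',np.arctan(-c[0]),c,k.sum())
    # set arm, y 0.135..0.142
    m=(e>.1365)&(e<.142)&(d>-.115)&(d<-.02)&(z>.01)&(z<.1)
    if m.sum()>30:
        c2=np.polyfit(d[m],z[m],1); r=z[m]-np.polyval(c2,d[m]); print('mark',np.arctan(-c2[0]),m.sum(),r.std())
if 1:
    p=np.load('wrist9.npz')['p'];q=np.load('side9.npz')['p'];
    cv2.imwrite('pics/fin.png',np.hstack([cv2.resize(p,(400,300)),cv2.resize(q[100:310,170:450],(400,300))]))
s=read_state();print(s['t'],s['position'],s['force'],s['grip_force'])
E
```

```text
wrist lid angle 0.5379559630742159 [-0.59665453 -0.00128598  0.01109606] 55882
mark 0.545312003342504 74 0.0005522548810929828
side lid angle 0.5398032609829856 [-0.59916222 -0.00347517  0.00807979] 1415
top lid angle 0.5375842466577541 [-0.59615059 -0.00110174  0.01001389] 838
16.75 [0.61963944 0.11189997 0.23071381] [-8.80446466 -6.26698313  3.72580253] 59.61311101913452
```

View pics/fin.png

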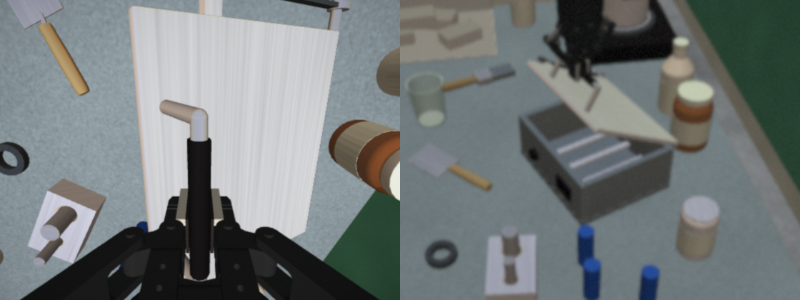

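The cover is held by its handle at 0.538 rad, and the set arm reads 0.54–0.545 rad. Both pins stand in the block at (55,230) in the wrist half of the picture and (510,245) in the side half.

```bash
python3 -c "
from bench import hand_in; print(hand_in())"
```

```text
the job is handed in; nothing more can be done
None
```

I handed the job in with both pins home in their bores and the gripper holding the cover by its handle at about 0.538 rad, against about 0.54 rad for the set arm; no verdict came back.

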